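# Close the spice mill and hold its bayonet lid at the pulse position

### The arm

A 6-joint arm with a two-finger parallel gripper is mounted at the origin on the work surface. World frame = base frame: x ahead of the robot, y to its left, z up, the work surface at z = 0. Lengths are in m, angles in rad, forces in N, time in s.
With the tool pointing down it reaches from about 0.35 to 0.775 m from the base axis. Payload 7.3 kg.
Tool frame: the origin (TCP) lies at the very end of the fingers, on their centre line; the grasp point (between the pads) lies 19 mm behind it; z points along the fingers, y is the direction in which the jaws open and shut (so a half turn about z gives the same grasp; the last joint's range is limited). The gripper opens to 92 mm and grips with 3 to 60 N. Pads are 19 mm wide; open, the fingers measure 130 mm over their backs; the gripper's body (75 mm by 190 mm) begins 47 mm behind the grasp point.
Start: joints at [0.974, 0.342, 1.524, -0, 1.275, -0.146], TCP at [0.229, 0.473, 0.227] pointing down, gripper open.
Joint ranges: [-2.53, 2.53], [-0.77, 2.02], [0.04, 2.7], [-1, 4.14], [0.28, 2.66], [-3.11, 3.11]. Speed limits (rad/s): [2.57, 2.57, 3.14, 3.14, 3.14, 3.14].

### API

Orientations are given as [roll, pitch, yaw] about the fixed x, y, z axes, in that order (R = Rz(yaw) Ry(pitch) Rx(roll)).
In Python, from cell import observe, read_camera, camera_info, hand_in gives the robot as it stands.
- The arm moves only by the tool jog_arm, never from a script. Its argument "rows" is one flat list of numbers, 5 for each row, row after row: the finger opening in mm, from 0 to 91.8, then the shift along the tool's x, y, z in mm, then the turn about the tool's z in degrees. In form: [gripper, tx, ty, tz, roll, gripper, tx, ty, tz, roll, ...]. A call has 1 to 20 rows; each row shifts and turns the commanded pose from where the row before left it, along the tool's axes as they then stand; what a row does not reach is not made up. A row lasts 1/10 s, in which the tool goes at most 50 mm and 8.59 degrees, less where a joint would pass 70% of its speed; a pose out of reach is approached as far as the arm can. A call with a gripper value outside its range is refused whole. The fingers move at their own pace and stop on an object; "grip_force" is the grip in N (left out, the last holds). Time passes only in rows, so rows that do not move let the fingers close. It gives the time, the measured TCP pose, the force and the opening at its end, in the units of the state.
- observe(): the state, without advancing time (a new reading comes with each control period).
- read_camera(name): name is "scene" or "side" or "wrist"; returns (picture, depth): 400x640x3 uint8, red, green, blue; 400x640 float32, m along the optical axis (not along the pixel's ray), 0 where there is no reading.
- camera_info(name): a dict with "fx", "fy", "cx", "cy" (pixels), "extrinsics" (4x4, takes a point from camera to world coordinates); the wrist camera has in their place "tool_from_camera" (4x4, takes a point from camera to tool coordinates, whose origin is the TCP and whose axes are the flange's). Camera axes: x right, y up, looking along -z (the intrinsics and any distortion apply to the point x, -y, -z); pixel columns grow to the right and rows downward; lengths in m; the calibration is good to about 2 mm. A picture is of the moment at which its call begins: read the wrist's pose just before it. camera_info takes no time and is no camera call.
- hand_in(): hands the job in, once; it reports no verdict.
The state is a dict: "time": time; "qpos": joint angles; "qvel": joint speeds; "joint_efforts": joint torques, N m; "tool_pos": TCP position; "tool_rot": TCP orientation; "contact_force": force on the tool from outside, world axes, zero at the start; "torque": the same for the moment, N m; "opening": finger opening in m.
Only numpy, scipy, OpenCV 4.12 (cv2) and the standard library are available. Lean on these libraries where they do the work, as an engineer would, in place of code of your own. Each camera call takes 0.05 s, during which the arm holds its last target. There are 200 camera calls.

### The job

Nutmegs are in the bowl of the spice mill on the counter: put the flat steel cover plate into the mill's mouth, post up, and press it down until it sits level on its ledge. Then set the round lid with the grip bar on with its two pins down through the slots of the collar and turn it clockwise (seen from above) about half way to the lock click, about 30 degrees, against the return spring; the lock click must not be reached. Finish while still gripping the lid and holding it at that half-way pulse position, and leave everything else on the counter where it is.

Things in the scene. Friction and masses are not known exactly. Their poses are not given: they have to be found in the camera images.
- mill: the spice mill, fixed, upright: a round steel motor housing 126 mm across at the foot, with an open mouth on top inside an aluminium bayonet collar 107 mm across, its top 128 mm above the counter. Origin: on the mill's axis at counter level; z up. Two alike pin slots are cut in the collar at its +x and -x sides, so the lid goes in either way round
- mill_mouth (a point): on the mill's axis, 112 mm above the counter: the floor of the collar's channel, where the lid's lower rim rests (its centre on this point). Above it the channel is 11 mm high and roofed by the collar's 5 mm thick rim. The rim's opening is 81 mm across; pins pass it only at the slots. Axes as the mill's
- mill_slot (a point): middle of the pin slot on the mill's +x side, 46 mm from the axis, at the collar's top (128 mm above the counter); the slot is 16 mm wide and runs outward to the collar's edge; below it the channel's outer wall is 47 mm from the axis. The other slot is opposite
- mill_ledge (a point): on the mill's axis, 106.5 mm above the counter: height of the flat ring-shaped ledge on which the cover plate lies, 5.5 mm below the channel floor, in a recess tapering from about 71 mm across above to 67 mm at the ledge. Inside the ledge is the bowl, 54 mm across and 30 mm deep, with blade and nutmegs
- mill_ring (a joint): spring switch ring in the collar, rad: 0 at rest, grows as the lid's pins push it clockwise seen from above; reads 0.05 to 0.1 less than the lid's turn from mid-slot. Its spring turns it and the lid back: 0.08 N m at 0, 0.2 N m more per rad. Half-way pulse position: about 0.5. The pins meet the lock latches at about 0.86 and click past them at about 1.0
- plate: the cover plate: a flat steel disc 64 mm across and 5 mm thick, 0.13 kg, with an upright round post 14 mm across and 22 mm high at its centre (27 mm in all). Lies on the counter, post up. Origin: centre of its underside; z up along the post. Seated in the mill its origin is 106.5 mm above the counter
- lid: the mill's lid: a dark grey round cap, open below, 76 mm across, 37 mm high, 5 mm wall, hollow 30 mm deep, 0.16 kg, with a black upright grip bar on top and two bayonet pins at its +x and -x sides. Stands on the counter, bar up. Origin: centre of its lower rim; z up. Down in the mill its origin is 112 mm above the counter
- lid_bar (a point): centre of the lid's grip bar, 49 mm above the lower rim; the bar runs along the lid's x axis (in line with the pins): 60 mm long, 14 mm thick, 24 mm high above the cap, its top 61 mm above the lower rim. Axes as the lid's
- lid_pin (a point): tip of the steel bayonet pin on the lid's +x side, 44 mm from the lid's axis; pins are round, 8 mm thick, level, stick out 6 mm, their axes 5 mm above the lower rim. The other lies opposite, 88 mm over both
- jar_low: a low glass jar with a copper-coloured cap, 62 mm across, 52 mm high; a bystander. Origin: centre of its underside
- jar_ghee: a jar of ghee with a white cap, 58 mm across, 66 mm high; a bystander. Origin: centre of its underside
- bottle_a: an amber bottle with a black cap, 36 mm across, 88 mm high; a bystander. Origin: centre of its underside
- bottle_b: a second amber bottle like bottle_a; a bystander. Origin: centre of its underside
- tea_box: a cardboard box, 52 x 85 x 42 mm high; a bystander. Origin: centre of its underside
- onion: an onion standing on its root, 68 mm across, 62 mm high; a bystander. Origin: centre of its underside
- scoop: a wooden spoon, 150 mm long, lying flat; a bystander. Origin: middle of its length, underside

How it is judged:
On the way, in this order (a step that is already met when the one before it is completed fails the run):
1. the cover plate lies level on its ledge in the mill's mouth and is pressed down onto it (more than 3 N between plate and mill) (z of plate in the frame of mill between 0.104 and 0.1085 m and horizontal distance between plate and mill below 0.0045 m and angle between plate's own z axis and vertical below 0.05 rad and contact force between plate and mill above 3 N), for 0.1 s.
2. the lid is down in the collar, its pins in the channel, over the seated plate (z of plate in the frame of mill between 0.104 and 0.1085 m and horizontal distance between each of plate, lid and mill below 0.0045 m and angle between plate's own z axis and vertical below 0.05 rad and z of lid in the frame of mill between 0.109 and 0.116 m and angle between lid's own z axis and vertical below 0.07 rad and value of joint mill_ring below 0.3 rad), for 0.1 s.
At the end, for the whole second after the job is handed in: Plate level on its ledge (2 mm height, 4.5 mm off-centre, 0.05 rad); lid down in the collar (4 mm height, 4.5 mm off-centre, 0.07 rad tilt), still, gripped by the fingers and held against the spring with the switch ring at 0.33 to 0.70 rad (22 to 43 degrees of lid turn) (z of plate in the frame of mill between 0.104 and 0.1085 m and horizontal distance between each of plate, lid and mill below 0.0045 m and angle between plate's own z axis and vertical below 0.05 rad and z of lid in the frame of mill between 0.109 and 0.116 m and angle between lid's own z axis and vertical below 0.07 rad and value of joint mill_ring between 0.33 and 0.7 rad and angle between the x axis of lid and the x axis of mill, either way round between 0.33 and 0.85 rad and contact force between lid and the fingers above 8 N and angular speed of lid below 0.15 rad/s and linear speed of lid below 0.02 m/s); the arm keeps its last pose, push and grip.
It fails at once if the lid is turned on to the lock latches (value of joint mill_ring above 0.9 rad).
It fails at once if a bystander is pushed more than 30 mm or knocked over (distance of any of jar_low, jar_ghee, bottle_a, bottle_b, tea_box, onion, scoop from where it was at the start of the episode above 0.03 m or angle between any of jar_low, jar_ghee, bottle_a, bottle_b, tea_box, onion, scoop's own z axis and vertical above 0.5 rad).
It also fails if it takes over 69 s, if anything falls off the work surface, if the arm or the gripper's body presses on something with over 40 N, if the wrist force passes 120 N, or if a joint passes its speed limit or range.

## Working session

There is one attempt and no reset: what is moved stays moved. The work goes in short steps, Python scripts to look and compute and a tool call to move; the robot and the scene stay as the last step left them, time stands still between calls to the robot, and variables do not carry over. Pictures are saved under pics/ and viewed, about 8 in all and at most 12, crops included, and the job is handed in when it is done.

Besides the shell and the picture viewer there is one more tool, called in YAML: its name, and indented under it one key for each argument. jog_arm: Moves the arm, as the interface text tells. Its arguments: {"type":"object","properties":{"rows":{"type":"array","items":{"type":"number"}},"grip_force":{"type":"number"}},"required":["rows"]}

```bash
mkdir -p pics; ls
cat > h.py <<'E'
import numpy as np, cv2
from cell import observe, read_camera, camera_info, hand_in
from scipy.spatial.transform import Rotation as R
def T_tool(o):
    T=np.eye(4); T[:3,:3]=R.from_euler('xyz',o['tool_rot']).as_matrix(); T[:3,3]=o['tool_pos']; return T
def grab(n,name):
    o=observe(); p,d=read_camera(n); ci=camera_info(n)
    E=T_tool(o)@np.array(ci['tool_from_camera']) if n=='wrist' else np.array(ci['extrinsics'])
    np.savez(f'pics/{name}.npz',p=p,d=d,E=E,k=[ci[k] for k in('fx','fy','cx','cy')])
    cv2.imwrite(f'pics/{name}.png',p[:,:,::-1]); return p,d,E,ci
def cloud(name):
    z=np.load(f'pics/{name}.npz'); d=z['d']; fx,fy,cx,cy=z['k']; v,u=np.mgrid[:400,:640]
    c=np.stack([(u-cx)/fx*d,-(v-cy)/fy*d,-d],-1)
    return c@z['E'][:3,:3].T+z['E'][:3,3], d, z['p']
E
python3 - <<'E'
from h import *
o=observe(); print(o)
for n in('scene','side','wrist'):
    p,d,E,ci=grab(n,n+'0'); print(n,{k:(v if np.isscalar(v) else np.round(v,3).tolist()) for k,v in ci.items()}, (d>0).mean())
    print(np.round(E,3).tolist())
E
```

```text
pics
{'time': 0.0, 'qpos': array([ 9.73976068e-01,  3.42745955e-01,  1.52501749e+00,  1.12530109e-06,
        1.27542057e+00, -1.45997132e-01]), 'qvel': array([-0.00033122, -0.00025205, -0.00085244,  0.00019299,  0.00106865,
       -0.00028579]), 'joint_efforts': array([ 1.36158003e-03, -4.31250930e+01, -2.44225520e+01,  7.17967772e-02,
        5.59143873e-02, -1.60348536e-04]), 'tool_pos': array([0.22848875, 0.47221052, 0.22603276]), 'tool_rot': array([-3.14001838e+00, -2.32573869e-04,  2.69076902e+00]), 'contact_force': array([-0.37192567, -0.05905532,  0.40231759]), 'torque': array([ 0.0758515 ,  0.02919401, -0.02293193]), 'opening': 0.09200342885220111}
scene {'fx': 450.6443058988633, 'fy': 450.6443058988633, 'cx': 320.13715714351673, 'cy': 197.9136341019637, 'extrinsics': [[-0.857, -0.341, 0.385, 0.921], [0.515, -0.583, 0.628, 0.645], [0.01, 0.737, 0.676, 0.786], [0.0, 0.0, 0.0, 1.0]]} 0.99604296875
[[-0.857, -0.341, 0.385, 0.921], [0.515, -0.583, 0.628, 0.645], [0.01, 0.737, 0.676, 0.786], [0.0, 0.0, 0.0, 1.0]]
side {'fx': 395.0351291410017, 'fy': 395.0351291410017, 'cx': 318.3078114432224, 'cy': 197.03479051411017, 'extrinsics': [[1.0, -0.002, -0.021, 0.5], [-0.013, 0.748, -0.663, -0.679], [0.017, 0.664, 0.748, 0.905], [0.0, 0.0, 0.0, 1.0]]} 0.995890625
[[1.0, -0.002, -0.021, 0.5], [-0.013, 0.748, -0.663, -0.679], [0.017, 0.664, 0.748, 0.905], [0.0, 0.0, 0.0, 1.0]]
wrist {'fx': 317.7185039325188, 'fy': 317.7185039325188, 'cx': 318.37376312572155, 'cy': 200.8809653900369, 'tool_from_camera': [[-0.001, 0.958, 0.287, 0.078], [1.0, 0.001, -0.0, -0.0], [-0.001, 0.287, -0.958, -0.158], [0.0, 0.0, 0.0, 1.0]]} 0.99611328125
[[0.436, -0.862, -0.257, 0.158], [0.9, 0.418, 0.126, 0.506], [-0.001, -0.286, 0.958, 0.384], [0.0, 0.0, 0.0, 1.0]]
```

View pics/scene0.png

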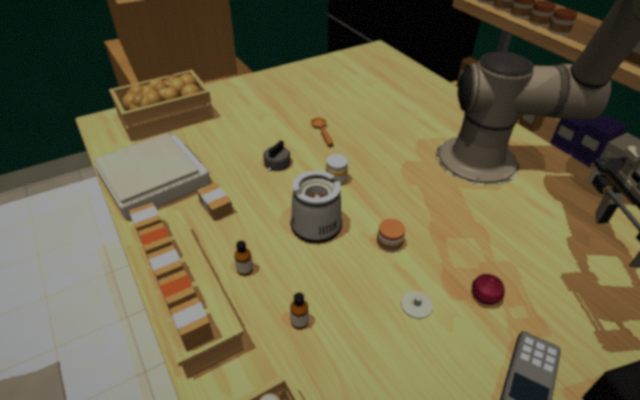

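View pics/side0.png

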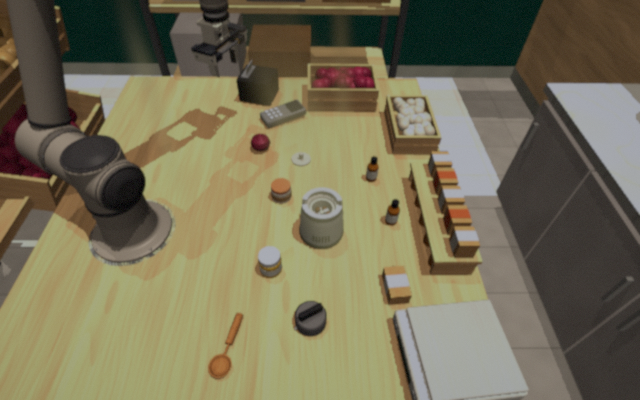

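The scene view shows the mill at (317,205), the lid at (277,155) and the plate at (417,305). In the side view they are at (322,215), (311,318) and (301,159). The jars and bottles stand clear around them.

Run:
```python
from h import *
C={n:cloud(n+'0') for n in('scene','side')}
def show(l,n,u,v):
    print(l,n,np.round(np.median(C[n][0][v-1:v+2,u-1:u+2].reshape(-1,3),0),4))
for l,a in dict(post=((418,300),(301,156)),platedisc=((411,307),(296,161)),bar=((281,147),(311,311)),jarlow=((391,227),(281,186)),ghee=((337,160),(269,255)),botA=((240,246),(374,160)),botB=((298,297),(395,204)),tea=((212,193),(397,275)),onion=((488,283),(260,138)),counter=((360,330),(260,220))).items():
    show(l,'scene',*a[0]); show(l,'side',*a[1])
for n in C:
    P=C[n][0]; 
    # mill top collar
    for l,zl,zh,xy in(('mill',.122,.135,None),('lidcap',.033,.041,'lid'),('plate',.0035,.0085,'plate')):
        c={'mill':(.54,.0),}.get(l)
        m=(P[...,2]>zl)&(P[...,2]<zh)
        if l=='mill': m[:, :]&=True; w=np.zeros_like(m); w[(slice(165,230),slice(285,350)) if n=='scene' else (slice(180,220),slice(295,350))]=1
        elif l=='lidcap': w=np.zeros_like(m); w[(slice(138,172),slice(260,295)) if n=='scene' else (slice(298,338),slice(290,332))]=1
        else: w=np.zeros_like(m); w[(slice(290,320),slice(400,434)) if n=='scene' else (slice(150,168),slice(289,312))]=1
        q=P[m&(w>0)]
        if len(q)>5:
            (x,y),r=cv2.minEnclosingCircle(q[:,:2].astype(np.float32)); print(l,n,len(q),'circ',round(x,4),round(y,4),round(r,4),'mean',q.mean(0).round(4))
```

```text
post scene [0.4737 0.2962 0.0246]
post side [0.4708 0.2856 0.0226]
platedisc scene [0.4858 0.2936 0.0056]
platedisc side [0.454  0.2791 0.0031]
bar scene [ 0.4868 -0.2727  0.0501]
bar side [ 0.5034 -0.2747  0.0595]
jarlow scene [0.4146 0.1252 0.0524]
jarlow side [0.4148 0.1228 0.0505]
ghee scene [ 0.3977 -0.1256  0.0672]
ghee side [ 0.3982 -0.129   0.066 ]
botA scene [0.74   0.0388 0.0887]
botA side [0.6945 0.1976 0.0863]
botB scene [0.6977 0.2075 0.0891]
botB side [0.7337 0.0231 0.0859]
tea scene [ 0.7175 -0.1963  0.0427]
tea side [ 0.7182 -0.1723  0.0416]
onion scene [0.3426 0.3501 0.0528]
onion side [0.3346 0.3374 0.0536]
counter scene [6.021e-01 2.812e-01 6.000e-04]
counter side [ 0.3553  0.0351 -0.0011]
mill scene 640 circ 0.533 -0.0072 0.0567 mean [ 0.5339 -0.0028  0.1278]
lidcap scene 226 circ 0.5027 -0.2693 0.037 mean [ 0.5043 -0.2602  0.0373]
plate scene 525 circ 0.4706 0.2864 0.0387 mean [0.4704 0.2942 0.0055]
mill side 487 circ 0.531 -0.0081 0.0549 mean [ 0.5319 -0.0108  0.1265]
lidcap side 451 circ 0.5009 -0.2747 0.0375 mean [ 0.5021 -0.2787  0.036 ]
plate side 97 circ 0.4688 0.2908 0.0328 mean [0.4712 0.2879 0.0049]
```

Run:
```python
import cv2
a=cv2.imread('pics/wrist0.png');cv2.imwrite('pics/w.png',a)
```

```text
(no output)
```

View pics/wrist0.png

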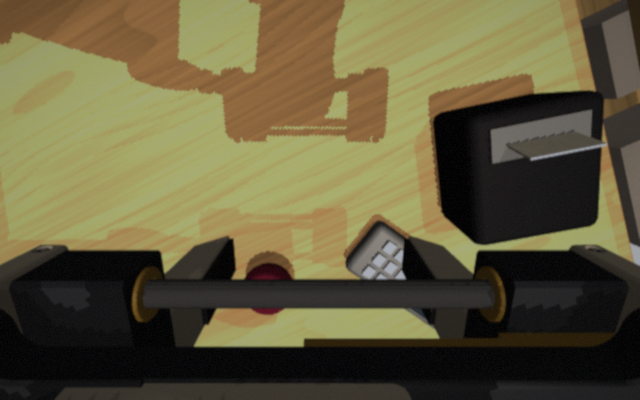

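jog_arm:
  rows: [60,-37,-7.5,8,0,60,-37,-7.5,8,0,60,-37,-7.5,8,0,60,-37,-7.5,8,0,60,-37,-7.5,8,0,60,-37,-7.5,8,0,60,-37,-7.5,8,0,60,-37,-7.5,8,0,60,0,0,0,0,60,0,0,0,0]
  grip_force: 30

```text
time: 1.15
tool_pos: [0.469, 0.2891, 0.1621]
tool_rot: [-3.141, -0.001, 2.689]
contact_force: [0.6, -0.2, 0.7]
opening: 0.0599
```

```bash
cat >> h.py <<'E'
def project(name,P):
    z=np.load(f'pics/{name}.npz'); fx,fy,cx,cy=z['k']; c=(np.asarray(P)-z['E'][:3,3])@z['E'][:3,:3]
    return np.stack([cx+fx*c[:,0]/-c[:,2], cy-fy*c[:,1]/-c[:,2]],-1)
def ray(name,u,v,zz):
    z=np.load(f'pics/{name}.npz'); fx,fy,cx,cy=z['k']; d=z['E'][:3,:3]@np.array([(u-cx)/fx,-(v-cy)/fy,-1]); o=z['E'][:3,3]
    return o+d*(zz-o[2])/d[2]
def near(name,c,r,zl,zh):
    P,d,p=cloud(name); m=(np.hypot(P[...,0]-c[0],P[...,1]-c[1])<r)&(P[...,2]>zl)&(P[...,2]<zh)&(d>0); q=P[m]
    if len(q)<5: return print(name,'none',len(q))
    (x,y),rr=cv2.minEnclosingCircle(q[:,:2].astype(np.float32)); print(name,zl,zh,len(q),'circ',round(x,4),round(y,4),round(rr,4),'mean',q.mean(0).round(4),'med',np.median(q,0).round(4))
E
python3 - <<'E'
from h import *
o=observe(); print(o['tool_pos'],o['tool_rot'],o['opening'],o['time'])
grab('wrist','wp1')
near('wp1',(.47,.289),.05,.003,.009); near('wp1',(.47,.289),.05,.018,.04)
print(project('wp1',[[.47,.289,.005],[.47,.289,.027]]))
E
```

```text
[0.46899978 0.28905859 0.16213463] [-3.14073008e+00 -1.25337887e-03  2.68891007e+00] 0.05986898611695433 1.15
wp1 0.003 0.009 2753 circ 0.4688 0.2948 0.0322 mean [0.4679 0.2952 0.0047] med [0.4668 0.2958 0.0046]
wp1 0.018 0.04 182 circ 0.4692 0.2947 0.0069 mean [0.468  0.2952 0.0258] med [0.4679 0.2951 0.0264]
[[318.9942181  186.70559445]
 [319.03017918 192.2980023 ]]
```

View pics/wp1.png

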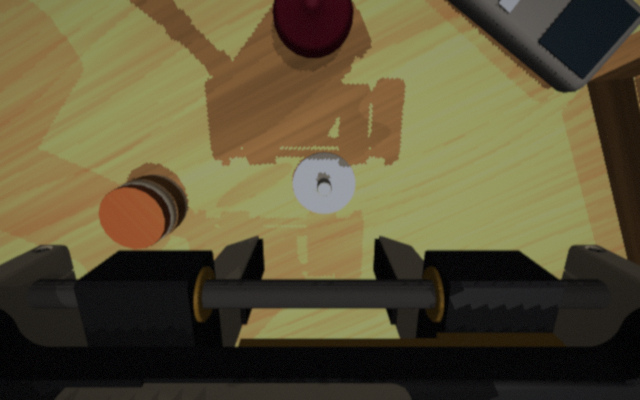

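The picture shows the plate at (324,183), its post at (324,186), and the jar with the copper-coloured cap at (133,216), clear of the gripper.

jog_arm:
  rows: [40,2.4,5,20,0,40,0,0,30,0,40,0,0,30,0,40,0,0,30,0,40,0,0,20,0,40,0,0,14,0,40,0,0,10,0,40,0,0,0,0,40,0,0,0,0]

```text
time: 2.1
tool_pos: [0.469, 0.2958, 0.0094]
tool_rot: [3.141, 0.0, 2.692]
contact_force: [-0.6, 1.4, -0.5]
opening: 0.0401
```

jog_arm:
  rows: [0,0,0,0,0,0,0,0,0,0,0,0,0,0,0,0,0,0,0,0,0,0,0,0,0,0,0,0,0,0,0,0,0,0,0]

```text
time: 2.8
tool_pos: [0.4692, 0.2952, 0.0091]
tool_rot: [3.141, 0.0, 2.691]
contact_force: [-0.8, -0.4, 5.0]
opening: 0.013
```

jog_arm:
  rows: [0,0,0,-10,0,0,0,0,-30,0,0,0,0,-40,0,0,0,0,-40,0,0,0,0,-40,0,0,0,0,-40,0,0,-26,-24.5,0,0,0,-26,-24.5,0,0,0,-26,-24.5,0,0,0,-26,-24.5,0,0,0,-26,-24.5,0,0,0,-26,-24.5,0,0,0,-26,-24.5,0,0,0,-26,-24.5,0,0,0,-26,-24.5,0,0,0,-26,-24.5,0,0,0,0,0,0,0,0,0,0,0,0,0,0,0,0,0]

```text
time: 4.7
tool_pos: [0.5958, -0.0378, 0.2087]
tool_rot: [3.141, -0.001, 2.691]
contact_force: [-0.1, -0.0, -1.4]
opening: 0.0133
```

```bash
cat > m.py <<'E'
from h import *
import sys
def circfit(q):
    x,y=q[:,0],q[:,1]
    for _ in range(5):
        A=np.c_[2*x,2*y,np.ones_like(x)]; s=np.linalg.lstsq(A,x*x+y*y,rcond=None)[0]; r=np.sqrt(s[2]+s[0]**2+s[1]**2)
        e=abs(np.hypot(x-s[0],y-s[1])-r); k=e<max(.003,0); x,y=x[k],y[k]
    return s[0],s[1],r,len(x)
E
python3 - <<'E'
from m import *
o=observe(); print(o['tool_pos'],o['tool_rot'],o['opening'],o['time'],o['contact_force'])
grab('wrist','wm1')
near('wm1',(.532,-.007),.065,.122,.135)
T=o['tool_pos']; near('wm1',T,.04,T[2]-.012,T[2]+.003)
P,d,p=cloud('wm1'); m=(np.hypot(P[...,0]-.532,P[...,1]+.007)<.07)&(P[...,2]>.122)&(P[...,2]<.135)
# outer contour of collar top
cs,_=cv2.findContours(m.astype(np.uint8),cv2.RETR_EXTERNAL,cv2.CHAIN_APPROX_NONE); c=max(cs,key=len)[:,0]
print('outer',np.round(circfit(P[c[:,1],c[:,0],:2]),4))
cv2.imwrite('pics/wm1b.png',cv2.resize(p[0:300,150:480,::-1],None,fx=2,fy=2,interpolation=cv2.INTER_CUBIC))
E
```

```text
[ 0.59581034 -0.03776557  0.20868786] [ 3.14134594e+00 -9.39637686e-04  2.69136223e+00] 0.013261535646440684 4.7 [-0.12550089 -0.03517707 -1.41012305]
wm1 0.122 0.135 7441 circ 0.5311 -0.0052 0.0538 mean [ 0.5278 -0.0034  0.1274] med [0.525  0.0019 0.1277]
wm1 0.19668785913890077 0.21168785913890079 4233 circ 0.5918 -0.0359 0.0316 mean [ 0.5808 -0.0306  0.2044] med [ 0.5797 -0.0301  0.2043]
outer [ 5.311e-01 -5.200e-03  5.310e-02  4.340e+02]
```

View pics/wm1b.png

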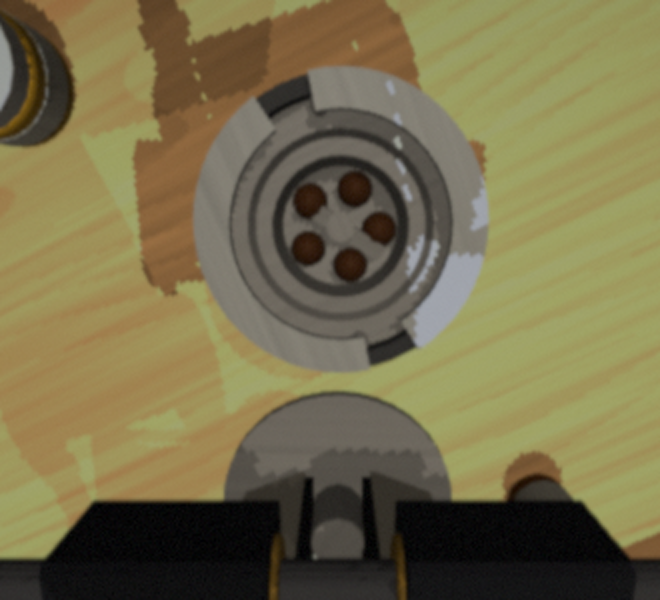

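The picture shows the empty mill mouth with nutmegs, centred at crop (340,220). The slots are at crop (287,95) and (390,347), and the gripped plate is below at about (338,500).

Run:
```python
from m import *
z=.2044
a=ray('wm1',150+287/2,95/2,.128); b=ray('wm1',150+390/2,347/2,.128); print(a,b,(a+b)/2, 'slot angle deg',np.degrees(np.arctan2(*(a-b)[1::-1])))
P,d,p=cloud('wm1'); m=(np.hypot(P[...,0]-.594,P[...,1]+.037)<.042)&(P[...,2]>.19)&(P[...,2]<.2075); m[242:]=0
q=P[m]; A=np.c_[q[:,:2]-q[:,:2].mean(0),np.ones(len(q))]; s=np.linalg.lstsq(A,q[:,2],rcond=None)[0]; print('plane',s)
cs,_=cv2.findContours(m.astype(np.uint8),cv2.RETR_EXTERNAL,cv2.CHAIN_APPROX_NONE); c=max(cs,key=len)[:,0]; c=c[c[:,1]<232]
print('plate',len(c),np.round(circfit(P[c[:,1],c[:,0],:2]),4))
# ray-based
pts=np.array([ray('wm1',u,v,s[2])[:2] for u,v in c]); print(np.round(circfit(pts),4))
```

```text
[ 0.48360757 -0.00250206  0.128     ] [ 0.57893121 -0.00713582  0.128     ] [ 0.53126939 -0.00481894  0.128     ] slot angle deg 177.21699476209147
plane [ 0.01170972 -0.00489903  0.20420554]
plate 122 [ 5.956e-01 -3.780e-02  3.160e-02  1.220e+02]
[ 5.943e-01 -3.720e-02  3.100e-02  1.220e+02]
```

jog_arm:
  rows: [0,20,0.4,0,0,0,20,0.4,0,0,0,20,0.4,10,0,0,12.4,0.2,20,0,0,0,0,20,0,0,0,0,14,0,0,0,0,0,0,0,0,0,0,0,0,0,0,4,0,0,0,0,4,0,0,0,0,4,0,0,0,0,4,0,0,0,0,4,0,0,0,0,4,0,0,0,0,2,0,0,0,0,0,0]

```text
time: 6.35
tool_pos: [0.5316, -0.0058, 0.1183]
tool_rot: [-3.141, -0.001, 2.691]
contact_force: [-0.3, -0.1, -1.6]
opening: 0.0131
```

jog_arm:
  rows: [0,0,0,1,0,0,0,0,1,0,0,0,0,1,0,0,0,0,0.7,0,0,0,0,0,0]

```text
time: 6.85
tool_pos: [0.5318, -0.0058, 0.1156]
tool_rot: [3.141, 0.001, 2.691]
contact_force: [-2.3, -0.6, 4.4]
opening: 0.0131
```

jog_arm:
  rows: [0,0,0,1,0,0,0,0,1,0,0,0,0,0,0,0,0,0,0,0,0,0,0,0,0]

```text
time: 7.35
tool_pos: [0.5319, -0.0058, 0.1155]
tool_rot: [3.141, 0.002, 2.691]
contact_force: [-6.6, 0.9, 19.3]
opening: 0.013
```

jog_arm:
  rows: [0,0,0,-1,0,28,0,0,0,0,28,0,0,0,0,28,0,0,0,0,28,0,0,-5,0,28,0,0,-10,0,28,0,0,-20,0,28,0,0,-30,0,28,-15,0,-30,0,28,-25,0,-10,0,28,-30,0,0,0,28,0,0,0,0,28,0,0,0,0]

```text
time: 8.65
tool_pos: [0.5945, -0.0364, 0.219]
tool_rot: [3.142, -0.001, 2.69]
contact_force: [0.1, 0.7, 0.0]
opening: 0.0282
```

Run:
```python
from m import *
o=observe(); print(o['tool_pos'],o['tool_rot'],o['opening'],o['time'],o['contact_force'])
_,_,_,_=grab('wrist','wm2'); P,d,p=cloud('wm2')
near('wm2',(.531,-.005),.04,.105,.116);near('wm2',(.531,-.005),.04,.125,.14)
m=(np.hypot(P[...,0]-.531,P[...,1]+.005)<.030)&(P[...,2]>.105)&(P[...,2]<.116)
q=P[m]; A=np.c_[q[:,:2]-q[:,:2].mean(0),np.ones(len(q))]; print('plane',np.linalg.lstsq(A,q[:,2],rcond=None)[0])
m=(np.hypot(P[...,0]-.532,P[...,1]+.007)<.07)&(P[...,2]>.122)&(P[...,2]<.135)
cs,_=cv2.findContours(m.astype(np.uint8),cv2.RETR_EXTERNAL,cv2.CHAIN_APPROX_NONE); c=max(cs,key=len)[:,0]
print('outer',np.round(circfit(P[c[:,1],c[:,0],:2]),4))
cv2.imwrite('pics/wm2b.png',cv2.resize(p[0:270,150:480,::-1],None,fx=2,fy=2,interpolation=cv2.INTER_CUBIC))
```

```text
[ 0.59453195 -0.03638677  0.21896119] [ 3.14157927e+00 -8.20223664e-04  2.69033543e+00] 0.02820394262266847 8.65 [0.10831285 0.69584055 0.04845589]
wm2 0.105 0.116 7732 circ 0.531 -0.0049 0.0401 mean [ 0.5298 -0.0044  0.1108] med [ 0.5288 -0.0039  0.1112]
wm2 0.125 0.14 273 circ 0.5321 -0.0061 0.0068 mean [ 0.5318 -0.0058  0.1331] med [ 0.5316 -0.0057  0.1332]
plane [-0.00118489  0.00177747  0.11124392]
outer [ 5.31e-01 -5.20e-03  5.31e-02  4.12e+02]
```

View pics/wm2b.png

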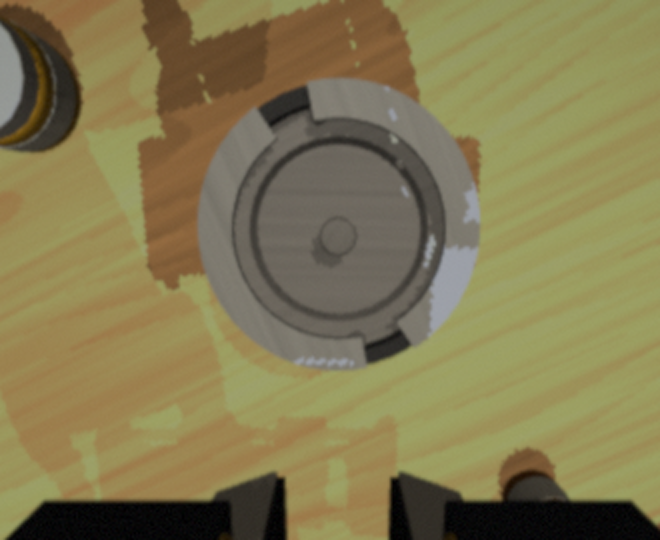

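The plate is level and seated: its top reads 0.1112 m and it is about 1 mm off-centre. The picture shows its post at crop (338,236) and the slots at (288,106) and (388,345). Next is the lid.

jog_arm:
  rows: [50,-6,-28,0,0,50,-6,-28,0,0,50,-6,-28,0,0,50,-6,-28,0,0,50,-6,-28,0,0,50,-7,-28,0,0,50,-7,-28,10,0,50,-7,-28,10,0,50,-7,-28,10,0,50,0,0,0,0,50,0,0,0,0]

```text
time: 9.8
tool_pos: [0.5365, -0.2879, 0.189]
tool_rot: [3.141, -0.001, 2.69]
contact_force: [0.6, 1.1, 0.4]
opening: 0.0498
```

Run:
```python
from m import *
o=observe(); print(o['tool_pos'],o['tool_rot'],o['opening'],o['time'],o['contact_force'])
grab('wrist','wl1'); P,d,p=cloud('wl1')
near('wl1',(.502,-.272),.05,.033,.041);near('wl1',(.502,-.272),.05,.055,.065)
m=(np.hypot(P[...,0]-.502,P[...,1]+.272)<.05)&(P[...,2]>.057)&(P[...,2]<.066); m[250:]=0
q=P[m]; r=cv2.minAreaRect((q[:,:2]*1000).astype(np.float32)); print('bar',r)
w,V=np.linalg.eigh(np.cov(q[:,:2].T)); print('angle',np.degrees(np.arctan2(V[1,1],V[0,1])))
m=(np.hypot(P[...,0]-.502,P[...,1]+.272)<.06)&(P[...,2]>.033)
cs,_=cv2.findContours(m.astype(np.uint8),cv2.RETR_EXTERNAL,cv2.CHAIN_APPROX_NONE); c=max(cs,key=len)[:,0]
print('cap',np.round(circfit(P[c[:,1],c[:,0],:2]),4))
a=ray('wm2',150+288/2,106/2,.128); b=ray('wm2',150+388/2,345/2,.128); print((a+b)/2,np.degrees(np.arctan2(*(a-b)[1::-1])))
cv2.imwrite('pics/wl1b.png',cv2.resize(p[0:300,150:480,::-1],None,fx=2,fy=2,interpolation=cv2.INTER_CUBIC))
```

```text
[ 0.53654487 -0.28793837  0.18898315] [ 3.14086493e+00 -1.04832730e-03  2.68984439e+00] 0.049844450302239426 9.8 [0.63989397 1.10916195 0.35589345]
wl1 0.033 0.041 3140 circ 0.5013 -0.2707 0.0369 mean [ 0.499  -0.2698  0.0363] med [ 0.4988 -0.2687  0.0365]
wl1 0.055 0.065 1026 circ 0.5011 -0.2707 0.0301 mean [ 0.5004 -0.2709  0.0602] med [ 0.5003 -0.271   0.0603]
bar ((501.140869140625, -270.9216613769531), (59.67768096923828, 14.042513847351074), 28.96993064880371)
angle -150.96779881869546
cap [ 5.059e-01 -2.740e-01  4.420e-02  1.770e+02]
[ 0.53140736 -0.00427967  0.128     ] 177.59286126739508
```

View pics/wl1b.png

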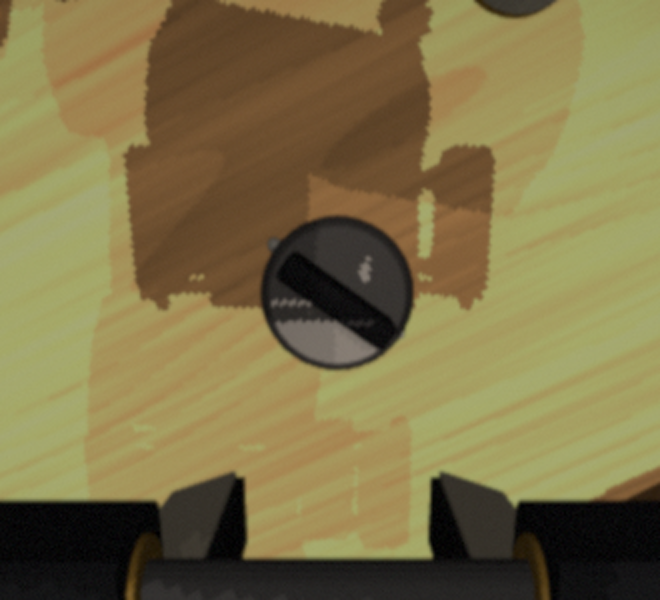

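The picture shows the lid at crop (338,292), with its bar running from (290,268) to (385,335).

jog_arm:
  rows: [50,10,0,0,-8,50,10,0,0,0,50,10,0,0,0,50,9.3,0,0,0,50,0,0,0,0,50,0,0,0,0]

```text
time: 10.45
tool_pos: [0.5005, -0.275, 0.1894]
tool_rot: [-3.142, 0.001, 2.83]
contact_force: [-0.2, 0.1, 0.0]
opening: 0.0497
```

jog_arm:
  rows: [50,0.7,4.2,0,0,50,0,0,0,-7.8,50,0,0,0,-7.8,50,0,0,0,-7.8,50,0,0,0,-7.8,50,0,0,0,-7.8,50,0,0,0,-7.8,50,0,0,25,0,50,0,0,30,0,50,0,0,30,0,50,0,0,20,0,50,0,0,0,0,50,0,0,0,0]

```text
time: 11.75
tool_pos: [0.5013, -0.2709, 0.0843]
tool_rot: [3.142, 0.0, -2.636]
contact_force: [0.1, -0.1, 1.1]
opening: 0.0501
```

jog_arm:
  rows: [50,0,0,20,0,50,0,0,14,0,50,0,0,10,0,50,0,0,0,0,0,0,0,0,0,0,0,0,0,0,0,0,0,0,0,0,0,0,0,0,0,0,0,0,0,0,0,0,0,0,0,0,0,0,0]
  grip_force: 40

```text
time: 12.85
tool_pos: [0.5011, -0.271, 0.0403]
tool_rot: [-3.141, 0.0, -2.636]
contact_force: [-0.8, -0.0, 2.7]
opening: 0.0133
```

jog_arm:
  rows: [0,0,0,-10,0,0,0,0,-30,0,0,0,0,-40,0,0,0,0,-40,0,0,0,0,-50,0,0,-27.6,22.7,0,0,0,-27.6,22.7,0,0,0,-27.6,22.7,0,0,0,-27.6,22.7,0,0,0,-27.6,22.7,0,0,0,-27.6,22.7,0,0,0,-27.6,22.7,0,0,0,-27.6,22.7,0,0,0,0,0,0,8,0,0,0,0,8,0,0,0,0,8,0,0,0,0,7.5,0,0,0,0,0,0,0,0,0,0]

```text
time: 14.75
tool_pos: [0.6059, -0.0051, 0.2102]
tool_rot: [3.142, -0.0, 3.101]
contact_force: [0.2, -0.5, -1.5]
opening: 0.0139
```

Run:
```python
from m import *
o=observe(); print(o['tool_pos'],o['tool_rot'],o['opening'],o['time'],o['contact_force'])
grab('wrist','wx1'); P,d,p=cloud('wx1')
m=(np.hypot(P[...,0]-.532,P[...,1]+.007)<.07)&(P[...,2]>.122)&(P[...,2]<.135)
cs,_=cv2.findContours(m.astype(np.uint8),cv2.RETR_EXTERNAL,cv2.CHAIN_APPROX_NONE); c=max(cs,key=len)[:,0]
print('outer',np.round(circfit(P[c[:,1],c[:,0],:2]),4))
near('wx1',(.532,-.006),.03,.125,.14)
t=o['tool_pos']; near('wx1',t,.05,t[2]-.02,t[2]+.005)
cv2.imwrite('pics/wx1b.png',cv2.resize(p[0:300,150:480,::-1],None,fx=2,fy=2,interpolation=cv2.INTER_CUBIC))
grab('scene','sx1')
```

```text
[ 0.60591188 -0.00506678  0.2101674 ] [ 3.14150242e+00 -2.50507267e-04  3.10095871e+00] 0.013942247273603327 14.75 [ 0.16671143 -0.462019   -1.47263857]
outer [ 5.312e-01 -5.400e-03  4.750e-02  5.900e+01]
wx1 0.125 0.14 295 circ 0.5317 -0.0058 0.0069 mean [ 0.5317 -0.006   0.1332] med [ 0.5318 -0.006   0.1332]
wx1 0.19016740061809695 0.21516740061809694 5563 circ 0.6044 -0.0051 0.0379 mean [ 0.5847 -0.0042  0.2049] med [ 0.5845 -0.0037  0.2061]
```

View pics/wx1b.png

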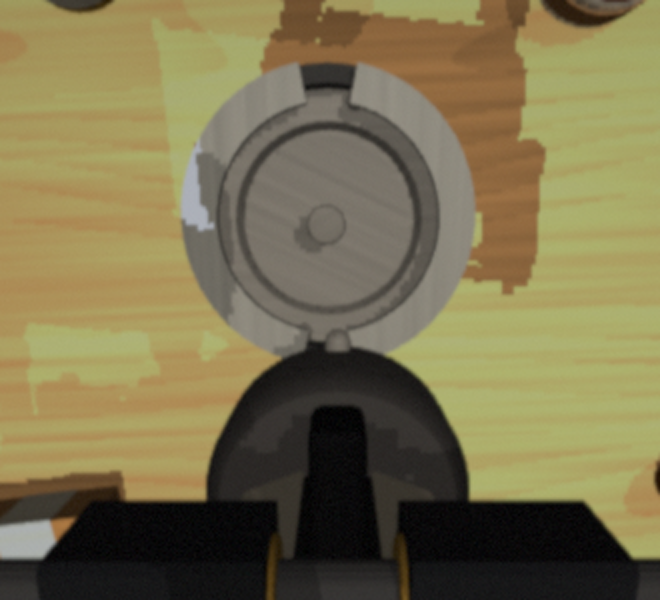

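Run:
```python
from m import *
x=np.array([np.cos(3.101),np.sin(3.101),0]); t=np.array([.6059,-.0051,0])
for e in(-.002,0,.002): print(e,(project('wx1',[t+x*(.044+e)+[0,0,.1749],t+x*(.038+e)+[0,0,.2069]])-[150,0])*2)
z=np.load('pics/wx1.npz');cv2.imwrite('pics/wx1c.png',cv2.resize(z['p'][150:230,240:400,::-1],None,fx=4,fy=4,interpolation=cv2.INTER_CUBIC))
a=ray('wx1',150+328/2,38,.128);print(a,np.degrees(np.arctan2(a[1]+.0052,a[0]-.5311)))
```

```text
-0.002 [[336.55803964 333.94670956]
 [336.6545082  379.13773377]]
0 [[336.55196155 327.49572192]
 [336.64770304 371.71730657]]
0.002 [[336.54584756 321.0066389 ]
 [336.64085065 364.24538592]]
[ 0.48344749 -0.00295047  0.128     ] 177.2972413058318
```

jog_arm:
  rows: [0,18.7,-0.8,0,0,0,18.7,-0.8,0,0,0,18.7,-0.8,0,0,0,18.5,-0.7,0,0,0,0,0,15,0,0,0,0,15,0,0,0,0,5,0,0,0,0,0,0,0,0,0,0,0]

```text
time: 15.75
tool_pos: [0.5318, -0.005, 0.1755]
tool_rot: [-3.142, 0.001, 3.098]
contact_force: [-0.7, -0.5, -1.1]
opening: 0.0138
```

jog_arm:
  rows: [0,0,0,4,0,0,0,0,4,0,0,0,0,4,0,0,0,0,2,0,0,0,0,0,0]

```text
time: 16.25
tool_pos: [0.5312, -0.0048, 0.1606]
tool_rot: [3.141, -0.001, 3.097]
contact_force: [0.1, -0.2, -1.7]
opening: 0.0135
```

Free so far: the pins should be entering the slots. I'll go on slowly.

jog_arm:
  rows: [0,0,0,2,0,0,0,0,2,0,0,0,0,2,0,0,0,0,1,0,0,0,0,0,0]

```text
time: 16.75
tool_pos: [0.5314, -0.0049, 0.1538]
tool_rot: [3.142, -0.0, 3.097]
contact_force: [-0.7, -0.5, -2.0]
opening: 0.0137
```

jog_arm:
  rows: [0,0,0,1,0,0,0,0,0.7,0,0,0,0,0.5,0,0,0,0,0,0,0,0,0,0,0]

```text
time: 17.25
tool_pos: [0.5315, -0.0049, 0.1522]
tool_rot: [-3.142, 0.0, 3.097]
contact_force: [-2.8, 1.1, 4.4]
opening: 0.014
```

jog_arm:
  rows: [0,0,0,0,3,0,0,0,0,3,0,0,0,0,3,0,0,0,0,3,0,0,0,0,3,0,0,0,0,3,0,0,0,0,3,0,0,0,0,3,0,0,0,0,3,0,0,0,0,3,0,0,0,0,2,0,0,0,0,0,0,0,0,0,0,0,0,0,0,0]
  grip_force: 50

```text
time: 18.65
tool_pos: [0.5323, -0.0052, 0.1523]
tool_rot: [3.141, 0.002, 2.54]
contact_force: [2.3, -1.9, 3.7]
opening: 0.0138
```

Run:
```python
from m import *
o=observe(); print(o['tool_pos'],o['tool_rot'],o['opening'],o['time'],o['contact_force'],o['torque'])
for n in('scene','side'):
    grab(n,n+'f'); P,d,p=cloud(n+'f')
    near(n+'f',(.531,-.005),.042,.145,.153)
    m=(np.hypot(P[...,0]-.531,P[...,1]+.005)<.033)&(P[...,2]>.168)&(P[...,2]<.177); q=P[m]
    if len(q)>10: print(n,len(q),'bar top',q.mean(0))
z=np.load('pics/scenef.npz')['p'];s=np.load('pics/sidef.npz')['p']
cv2.imwrite('pics/f.png',np.vstack([cv2.resize(z[110:250,240:440,::-1],None,fx=2,fy=2,interpolation=2),cv2.resize(s[130:270,240:440,::-1],None,fx=2,fy=2,interpolation=2)]))
```

```text
[ 0.5322865  -0.00516933  0.15228146] [3.14074847e+00 2.10946264e-03 2.53962897e+00] 0.01377630377418932 18.65 [ 2.31194707 -1.85993194  3.66646686] [-0.34914493 -0.42137853  0.10240735]
scenef 0.145 0.153 305 circ 0.5368 -0.0026 0.0365 mean [0.5434 0.009  0.1488] med [0.5453 0.0114 0.149 ]
sidef 0.145 0.153 155 circ 0.5359 -0.0148 0.0363 mean [ 0.5414 -0.0258  0.1479] med [ 0.5408 -0.028   0.1479]
side 54 bar top [ 0.54294479 -0.02228055  0.17157393]
```

View pics/f.png

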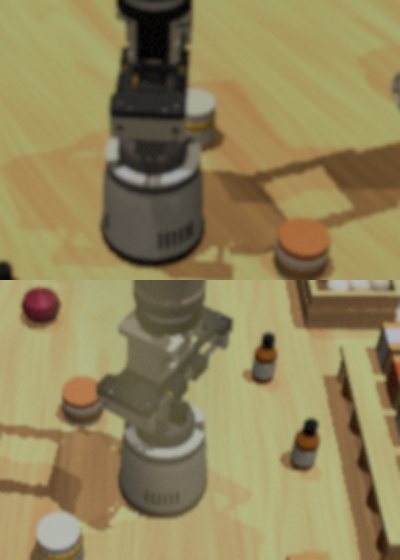

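The lid sits low in the collar with the gripper on it, and the bystanders haven't moved. I'll check from the wrist camera that the bar turned with the fingers.

Run:
```python
from m import *
grab('wrist','wf'); P,d,p=cloud('wf')
m=(np.hypot(P[...,0]-.531,P[...,1]+.005)<.036)&(P[...,2]>.153)&(P[...,2]<.18); m[245:]=0
print(m.sum())
near('wf',(.531,-.005),.042,.145,.153)
q=P[(np.hypot(P[...,0]-.531,P[...,1]+.005)<.036)&(P[...,2]>.147)&(P[...,2]<.151)]; A=np.c_[q[:,:2]-q[:,:2].mean(0),np.ones(len(q))]; print('cap plane',np.linalg.lstsq(A,q[:,2],rcond=None)[0])
b=np.array([.5315,-.005])
# bar end outline at 30 mm along bar, half width 7, for finger yaw
for y in(2.54,):
    x=np.array([np.cos(y),np.sin(y)]); n=np.array([x[1],-x[0]])
    print((project('wf',[[*(b+x*.03+n*s),zz] for s in(-.007,.007) for zz in(.149,.173)])-[200,60])*3)
cv2.imwrite('pics/wfb.png',cv2.resize(p[60:260,200:440,::-1],None,fx=3,fy=3,interpolation=cv2.INTER_CUBIC))
```

```text
1477
wf 0.145 0.153 4268 circ 0.531 -0.0042 0.0364 mean [0.5163 0.0056 0.1482] med [0.5127 0.0113 0.1485]
cap plane [ 0.00685417 -0.00318139  0.14860278]
[[314.93407045 417.62962667]
 [308.75491112 462.40515009]
 [394.44657956 417.49030313]
 [400.88180173 462.24038713]]
```

View pics/wfb.png

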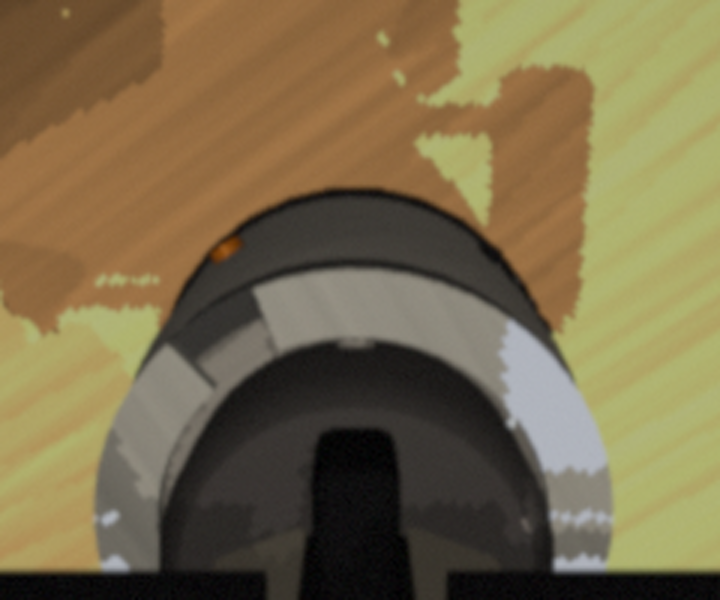

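The wrist view shows the bar straight in line with the fingers, its end at crop (356,440). The pin is under the rim at (355,343), well past the slot at (240,335). Cap height is 0.1486 m and level, and an orange lamp shows at (225,248). I'm handing in.

```bash
python3 -c "
from cell import hand_in,observe
o=observe();print(o['time'],o['tool_rot'],o['contact_force'],o['opening']);print(hand_in())"
```

```text
18.8 [3.14080774e+00 2.03233085e-03 2.53926298e+00] [ 4.02781993 -1.9525458   3.69424931] 0.013459968448129148
the job is handed in; nothing more can be done
None
```

The plate is seated in the mill, and the lid is on and held at about the half-way pulse position. I handed the job in at 18.8 s, still gripping the lid; no verdict was reported.

- **Plate:** I pressed it down with about 19 N. Afterwards it measured level, with its top at 0.111 m and about 1 mm off-centre.
- **Lid:** The pins went down through the slots without resistance. Its cap measured 0.1486 m high, level within 0.01 rad, and about 1 mm off-centre.
- **Turn:** I turned it about 32° clockwise, which works out to a ring angle of about 0.46–0.51 rad. I could not read the ring directly. The wrist camera showed the bar still in line with the fingers, a pin under the rim past the slot, and an orange lamp showing on the mill.
- **Check that disagreed:** The spring torque at the wrist read 0.10 N m, where about 0.18 N m was expected. I had no zero reading to compare it with, and the picture showed no slip.
- **Bystanders:** I did not touch any of them, and those in the last side and scene views had not moved.

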